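# Find the short pad of a rocking lotus plinth and wedge it

### The arm

A 6-joint arm with a two-finger parallel gripper is mounted at the origin on the work surface. World frame = base frame: x ahead of the robot, y to its left, z up, the work surface at z = 0. Lengths are in m, angles in degrees, forces in N, time in s.
With the tool pointing down it reaches from about 0.3 to 0.825 m from the base axis. Payload 5.4 kg.
Tool frame: the origin (TCP) lies at the very end of the fingers, on their centre line; the grasp point (between the pads) lies 19 mm behind it; z points along the fingers, y is the line along which they close (so a half turn about z gives the same grasp; the last joint's range is limited). The gripper opens to 92 mm and grips with 3 to 60 N. Pads are 20 mm wide; open, the fingers measure 128 mm over their backs; the gripper's body (75 mm by 189 mm) begins 69 mm behind the grasp point.
Start: joints at [-76.381, 9.076, 91.501, -0, 79.423, -12.038], TCP at [0.249, -0.518, 0.215] pointing down, gripper open.
Joint ranges: [-166.64, 166.64], [-54.1, 131.32], [10.49, 154.53], [-73.88, 253.88], [9.74, 151.15], [-171.62, 171.62]. Speed limits (degrees/s): [147.25, 147.25, 180, 180, 180, 180].

### API

Orientations are given as a 3x3 rotation matrix whose columns are the frame's x, y, z axes.
In Python, from cell import telemetry, grab_frame, camera_info, workorder gives the robot as it stands.
- The arm moves only by the tool send_rows, never from a script. Its argument "targets" is a list of rows, each a list of 2 entries, a list of its own where there are three numbers: the shift along the tool's x, y, z in cm, then the turn about the tool's z in degrees. In form: [[[dx, dy, dz], twist], ...]. A call has 1 to 20 rows; each row is the pose to reach, as a shift and turn from the pose commanded when the call began, along the tool's axes at that moment; what a row does not reach only later rows make up. A row lasts 1/8 s, in which the tool goes at most 62.5 mm and 10.7 degrees, less where a joint would pass 70% of its speed; a pose out of reach is approached as far as the arm can. A call with a gripper value outside its range is refused whole. "jaw" is the finger opening in cm, from 0 to 9.19, set as the call begins (left out, the last holds). The fingers move at their own pace and stop on an object; the grip force is fixed at half the most. Time passes only in rows, so rows that repeat a pose let the fingers close. It gives the time, the measured TCP pose, the force, the opening and the grip force at its end, in the units of the state.
- telemetry.get_obs(): the state, without advancing time (a new reading comes with each control period).
- grab_frame(name): name is "side" or "top"; returns the picture (480x640x3 uint8, red, green, blue); there is no depth.
- camera_info(name): a dict with "fx", "fy", "cx", "cy" (pixels), "distortion" ([k1, k2, p1, p2, k3] as OpenCV has them; the pictures are not rectified), "cam_to_world" (4x4, takes a point from camera to world coordinates). Camera axes: x right, y up, looking along -z (the intrinsics and any distortion apply to the point x, -y, -z); pixel columns grow to the right and rows downward; lengths in m; the calibration is good to about 2 mm. A picture is of the moment at which its call begins. camera_info takes no time and is no camera call.
- workorder.finish_job(): hands the job in; it is judged then, once.
The state is a dict: "t": time; "joint_positions": joint angles; "qd": joint speeds; "joint_efforts": joint torques, N m; "tool_pos": TCP position; "eef_rot": TCP orientation; "ft_force": force on the tool from outside, world axes, zero at the start; "torque": the same for the moment, N m; "width": finger opening in m; "finger_force": force on a finger pad.
Only numpy, scipy, OpenCV 4.12 (cv2) and the standard library are available. Lean on these libraries where they do the work, as an engineer would, in place of code of your own. Each camera call takes 0.05 s, during which the arm holds its last target. There are 200 camera calls.

### The job

The round lotus plinth rocks on the flat steel plate because one of the four pads hidden beneath it is too short: press down gently on its rim at points all round until you have felt where it tips. Let it come back level, then slide the small wooden wedge, thin end first and flat on the plate, in under that short pad until it is just snug, neither loose nor jacking the plinth up, and let go of it. Last, press down on the plinth over the wedge to prove that it no longer rocks, and leave plinth and wedge standing so; do not shove the plinth across the plate or disturb the other things.

Things in the scene. Friction and masses are not known exactly. Their poses are not given: they have to be found in the camera images.
- plate_centre (a point): flat steel plate, 400 x 400 mm, 20 mm thick, lying fixed on the bench; this point is the centre of its upper face (20 mm above the bench); x and y run along its edges
- plinth: round wooden lotus plinth on the plate, 180 mm across at the foot, 58 mm high, 1.1 kg give or take a quarter; origin at its underside's centre, z up. Under it, unseen, are four pads 90 degrees apart, 24 mm wide, 64 to 78 mm from the centre, 6 mm high, one only 3 mm: it hangs 3 mm over the plate. Its direction is not tied to the plinth's x, y. Between the pads the underside is 6 mm up
- plinth_top (a point): centre of the plinth's flat top (160 mm across). Pressed with about 5 N near the top's edge above the short pad, the plinth tips 0.045 rad till that pad lands: the top goes down 2.6 mm at 70 mm from the centre, 1.7 mm there 45 degrees to the side (needs up to 10 N), little or nothing beyond 60 degrees; let go, it drops back level. Elsewhere it is firm
- wedge_mid (a point): loose plain wooden wedge, 80 mm long, 30 wide, 11.5 thick at the heel (-x end), sloping to 1.5 at the thin end (+x), on the bench left or right of the plate; this point is at half its length and width, 5 mm above its flat underside; x along it to the thin end, z up
- wedge_tip (a point): middle of the wedge's thin end, at its underside, 40 mm from wedge_mid. The wedge is 3 mm thick 12 mm from here, so it is snug about 12 mm under the short pad; a good pad stops it, and between pads it meets nothing. Friction holds it where it is pushed
- offcut: rectangular wooden offcut 85 x 32 x 18 mm on the bench on the other side of the plate, evenly thick, not to be used; origin under its centre
- gouge: carving gouge lying on the bench, 230 mm long, wooden handle; leave alone
- mallet: round carver's mallet standing on its head, 78 mm across, 240 mm high; leave alone
- glue: white glue bottle, 52 mm across, 150 mm high; leave alone
- bud: turned wooden bud 34 mm across, 36 mm high, standing on a corner of the plate; leave alone
- weight: brass weight 38 mm across, 22 mm high, standing on a corner of the plate; leave alone
- carving: small seated wooden carving, 80 mm across, 145 mm high, on the bench; leave alone
Not all that is in view belongs to the job. What is shaped like the plinth but blue or green is not meant.

How it is judged (in metres and radians):
On the way, in this order (a step that is already met when the one before it is completed fails the run):
1. the plinth, pressed by the fingers on its rim, has tipped over on to its short pad (tilt over 0.02 rad) (contact force between the fingers and plinth above 1.5 N and angle between plinth's own z axis and vertical above 0.02 rad), for 0.1 s.
2. the plinth is level again (within 0.012 rad), the wedge is snug under the short pad (thin end 57 to 75 mm from the plinth's centre, bearing on it with over 0.3 N) and let go (contact force between the fingers and wedge below 0.1 N and contact force between wedge and plinth above 0.3 N and horizontal distance between wedge_tip and plinth_top between 0.057 and 0.075 m and angle between plinth's own z axis and vertical below 0.012 rad), for 0.2 s.
3. the fingers press on the plinth over the wedge (within 60 mm of its thin end) with over 4 N, the wedge carries over 2 N and the plinth does not tip (under 0.012 rad) (contact force between the fingers and plinth above 4 N and contact force between wedge and plinth above 2 N and horizontal distance between the grasp point and wedge_tip below 0.06 m and angle between plinth's own z axis and vertical below 0.012 rad), for 0.15 s.
At the end, for the whole second after the job is handed in: the plinth stands still and level (within 0.012 rad) on the plate, the wedge lies flat and released with its thin end under the short pad, 57 to 75 mm from the plinth's centre, and bears on it with over 0.2 N (angle between plinth's own z axis and vertical below 0.012 rad and contact force between wedge and plinth above 0.2 N and horizontal distance between wedge_tip and plinth_top between 0.057 and 0.075 m and linear speed of plinth below 0.01 m/s and angle between wedge_tip's own z axis and vertical below 0.03 rad); the robot touches nothing.
It fails at once if the plinth is pressed with over 40 N (the carving bruises) (contact force between the fingers and plinth above 40 N).
It fails at once if the plinth is shoved more than 20 mm (distance of plinth from where it was at the start of the episode above 0.02 m).
It fails at once if the plinth is tipped past its pads or jacked up (over 0.07 rad) (angle between plinth's own z axis and vertical above 0.07 rad).
It fails at once if another thing is disturbed (over 30 mm) (distance of any of offcut, gouge, mallet, glue, bud, weight, carving from where it was at the start of the episode above 0.03 m).
It also fails if it takes over 72 s, if anything falls off the work surface, if the arm or the gripper's body presses on something with over 40 N, if the wrist force passes 120 N, or if a joint passes its speed limit or range.

## Working session

There is one attempt and no reset: what is moved stays moved. The work goes in short steps, Python scripts to look and compute and a tool call to move; the robot and the scene stay as the last step left them, time stands still between calls to the robot, and variables do not carry over. Pictures are saved under pics/ and viewed, at most 10 in all, crops included, and the job is handed in when it is done.

Besides the shell and the picture viewer there is one more tool, called after "Call:" as a command line: name --argument value ..., lists and objects as JSON in quotes. send_rows: Moves the arm, as the interface text tells. Its arguments: {"type":"object","properties":{"targets":{"type":"array","items":{"type":"array"}},"jaw":{"type":"number"}},"required":["targets"]}

```bash
mkdir -p pics; cat > h.py <<'E'
import numpy as np, cv2
from cell import telemetry, grab_frame, camera_info, workorder
def ray(cam,u,v):
    c=camera_info(cam);K=np.array([[c['fx'],0,c['cx']],[0,c['fy'],c['cy']],[0,0,1.]])
    p=cv2.undistortPoints(np.array([[[u,v]]],float),K,np.array(c['distortion'],float))[0,0]
    T=np.array(c['cam_to_world']);d=T[:3,:3]@np.array([p[0],-p[1],-1.]);return T[:3,3],d
def onz(cam,u,v,z):
    o,d=ray(cam,u,v);return o+d*(z-o[2])/d[2]
def proj(cam,P):
    c=camera_info(cam);K=np.array([[c['fx'],0,c['cx']],[0,c['fy'],c['cy']],[0,0,1.]])
    T=np.array(c['cam_to_world']);q=T[:3,:3].T@(np.array(P)-T[:3,3]);q=q*[1,-1,-1]
    return cv2.projectPoints(q.reshape(1,1,3),np.zeros(3),np.zeros(3),K,np.array(c['distortion'],float))[0].ravel()
def snap(cam,name):
    im=grab_frame(cam)[:,:,::-1].copy();cv2.imwrite('pics/'+name+'.png',im);return im
E
python3 - <<'E'
from h import *
for c in('top','side'):
    snap(c,c+'0');i=camera_info(c);print(c,i['fx'],np.round(i['cam_to_world'],3).tolist())
o=telemetry.get_obs();print(o['t'],o['tool_pos'],np.round(o['eef_rot'],3).tolist(),o['ft_force'])
E
```

```text
top 594.5244164306712 [[0.0, 0.98, -0.198, 0.249], [-1.0, -0.0, -0.002, 0.032], [-0.002, 0.198, 0.98, 1.457], [0.0, 0.0, 0.0, 1.0]]
side 567.3650439832448 [[0.958, 0.194, -0.212, 0.212], [-0.287, 0.63, -0.722, -1.098], [-0.006, 0.752, 0.659, 1.102], [0.0, 0.0, 0.0, 1.0]]
0.1 [ 0.248817   -0.51775299  0.21369259] [[0.901, 0.433, -0.0], [0.433, -0.901, 0.002], [0.0, -0.002, -1.0]] [ 0.32323548 -0.45179269 -0.02658104]
```

View pics/top0.png

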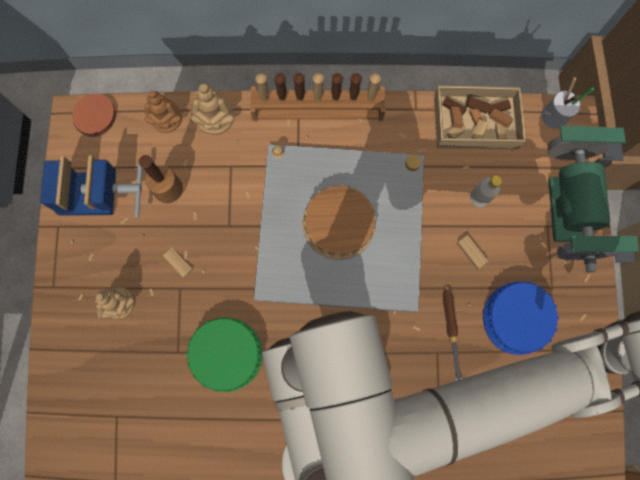

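View pics/side0.png

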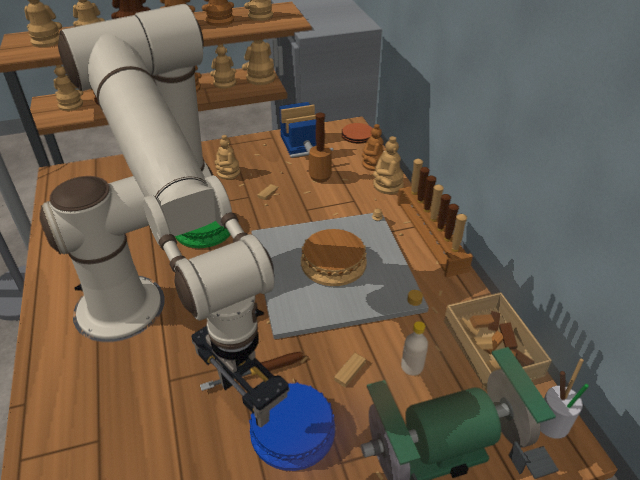

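Top view: the plinth is at about (340,222), the plate around it. The wedge and offcut candidates are at (178,262) and (472,250). Next I enlarge both and measure.

```bash
python3 - <<'E'
from h import *
t=cv2.imread('pics/top0.png');s=cv2.imread('pics/side0.png')
def crop(im,u,v,w=32,h=24):return cv2.resize(im[v-h:v+h,u-w:u+w],(400,300),interpolation=cv2.INTER_CUBIC)
cv2.imwrite('pics/c1.png',np.vstack([np.hstack([crop(t,178,262),crop(t,472,250)]),np.hstack([crop(s,267,190),crop(s,352,369)])]))
# plate corners on z=.02
for n,(u,v) in dict(a=(268,146),b=(424,155),c=(418,311),d=(255,300)).items():print(n,onz('top',u,v,.02).round(4))
# plinth mask
hsv=cv2.cvtColor(t,cv2.COLOR_BGR2HSV)
m=cv2.inRange(hsv,(3,90,60),(25,255,255));m[:150]=0;m[300:]=0;m[:,:275]=0;m[:,410:]=0
cs=max(cv2.findContours(m,0,2)[0],key=cv2.contourArea);print(cv2.boundingRect(cs),cv2.minEnclosingCircle(cs),cv2.fitEllipse(cs))
for z in(.02,.078,.081):
  P=np.array([onz('top',*p[0],z)[:2] for p in cs],np.float32);(c,r)=cv2.minEnclosingCircle(P);print(z,c,r)
ms=cv2.inRange(cv2.cvtColor(s,cv2.COLOR_BGR2HSV),(3,90,60),(25,255,255));ms[:225]=0;ms[290:]=0;ms[:,:290]=0;ms[:,:][:,380:]=0
cs=max(cv2.findContours(ms,0,2)[0],key=cv2.contourArea);print(cv2.boundingRect(cs))
cv2.imwrite('pics/c2.png',np.hstack([cv2.resize(t[170:274,280:400],(400,346),interpolation=2),cv2.resize(s[215:300,285:383],(400,346),interpolation=2)]))
for nm,(u,v) in dict(L=(178,262),R=(472,250)).items():
  g=t[v-22:v+22,u-22:u+22].astype(float)
  print(nm,onz('top',u,v,.008).round(4),g[22,22],g[4,4])
E
```

```text
a [0.7827 0.1451 0.02  ]
b [ 0.7593 -0.2544  0.02  ]
c [ 0.3617 -0.2244  0.02  ]
d [0.389  0.1706 0.02  ]
(303, 185, 72, 74) ((338.9163818359375, 221.60791015625), 36.73765182495117) ((338.8506164550781, 221.87770080566406), (70.659423828125, 72.00065612792969), 10.343321800231934)
0.02 (0.5853794813156128, -0.03345347195863724) 0.0936584621667862
0.078 (0.5717857480049133, -0.030822306871414185) 0.08988140523433685
0.081 (0.571082592010498, -0.030686214566230774) 0.08968602865934372
(301, 229, 66, 57)
L [0.4839 0.3659 0.008 ] [102. 141. 172.] [ 73. 105. 144.]
R [ 0.5141 -0.3684  0.008 ] [102. 140. 172.] [ 78. 108. 150.]
```

View pics/c1.png

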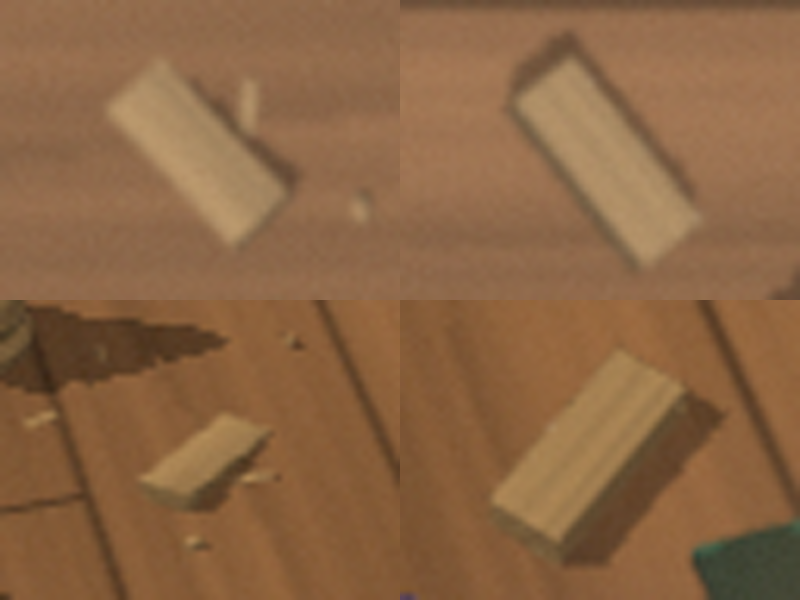

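View pics/c2.png

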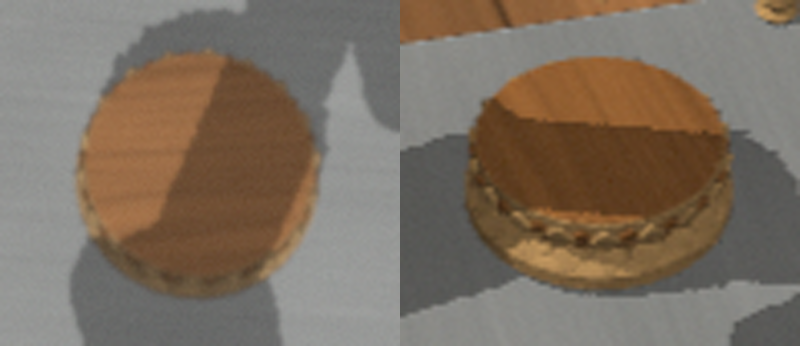

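Crop: the left block is the wedge. Its heel face and wider shadow are at the lower right of the top view, and its thin end at the upper left, corners (163,255) and (172,248). The right block is evenly thick, so it is the offcut. Now numbers for the plinth top and the wedge.

```bash
python3 - <<'E'
from h import *
# plate centre
print('plate',np.mean([onz('top',u,v,.02) for u,v in((268,146),(424,155),(418,311),(255,300))],0).round(4))
print('plinth top', onz('top',340.3,218.6,.078).round(4), onz('side',334,250.4,.078).round(4))
for u in((305.5,218.6),(375.4,218.6),(340.3,185.6),(340.3,251.6)):print(onz('top',*u,.078).round(4))
t=cv2.imread('pics/top0.png')
for n,z,cx,cy in(('mallet',0,163,197),('glue',0,482,203),('carv',0,117,312),('bud',.02,278,153),('weight',.02,413,165)):print(n,onz('top',cx,cy,z).round(3))
c=[onz('top',u,v,z) for u,v,z in((162.8,255.3,.0015),(171.6,247.6,.0015),(183.6,277.5,.0115),(192.4,268.7,.0115))]
tip=(c[0]+c[1])/2;heel=(c[2]+c[3])/2;d=tip-heel
print(np.round(c,4).tolist());print('tip',tip,'heel',heel,'len',np.hypot(*d[:2]),'w',np.linalg.norm(c[0]-c[1]),np.linalg.norm(c[2]-c[3]),'ang',np.degrees(np.arctan2(d[1],d[0])),'mid',(tip+heel)/2)
E
```

```text
plate [ 0.5732 -0.0408  0.02  ]
plinth top [ 0.5777 -0.035   0.078 ] [ 0.5754 -0.0405  0.078 ]
[0.5777 0.0479 0.078 ]
[ 0.5777 -0.1189  0.078 ]
[ 0.6596 -0.0359  0.078 ]
[ 0.4978 -0.0343  0.078 ]
mallet [0.654 0.415 0.   ]
glue [ 0.638 -0.404  0.   ]
carv [0.359 0.518 0.   ]
bud [0.764 0.119 0.02 ]
weight [ 0.732 -0.225  0.02 ]
[[0.5019, 0.407, 0.0015], [0.5216, 0.3854, 0.0015], [0.4446, 0.3495, 0.0115], [0.4667, 0.3282, 0.0115]]
tip [0.5117514  0.39617958 0.0015    ] heel [0.45565455 0.33885217 0.0115    ] len 0.08020779029235146 w 0.029240227891137754 0.030597537171429295 ang 45.621590994868626 mid [0.48370297 0.36751588 0.0065    ]
```

Call:
send_rows --targets '[[[5,-2.4,0],8],[[10,-4.8,0],17],[[15.5,-7.5,0],25.7],[[21,-10.1,1],25.7],[[26.5,-12.8,3],25.7],[[32,-15.5,5],25.7],[[37,-17.9,7],25.7],[[42,-20.3,9],25.7],[[46,-22.2,11],25.7],[[47.3,-22.85,12],25.7],[[47.3,-22.85,12],25.7]]' --jaw 0

```text
t: 1.48
tool_pos: [0.5756, -0.1071, 0.0935]
eef_rot: [[1.0, 0.0, -0.002], [0.0, -1.0, 0.001], [-0.002, -0.001, -1.0]]
ft_force: [-0.5, -0.5, 0.1]
width: 0.0005
finger_force: 0.0
```

Tool is now aligned with the world axes (dx = +x, dy = −y, dz = down). Now a cautious first press.

Call:
send_rows --targets '[[[0,0,1.0],0],[[0,0,1.3],0],[[0,0,1.5],0],[[0,0,1.6],0],[[0,0,1.65],0],[[0,0,1.65],0]]'

```text
t: 2.22
tool_pos: [0.5765, -0.1077, 0.0784]
eef_rot: [[1.0, -0.001, 0.0], [-0.001, -1.0, -0.0], [0.0, 0.0, -1.0]]
ft_force: [-0.6, -0.0, 0.6]
width: 0.0003
finger_force: 0.3
```

Call:
send_rows --targets '[[[0,0,0.05],0],[[0,0,0.1],0],[[0,0,0.1],0]]'

```text
t: 2.6
tool_pos: [0.5766, -0.1077, 0.0782]
eef_rot: [[1.0, -0.001, 0.0], [-0.001, -1.0, -0.0], [0.0, 0.0, -1.0]]
ft_force: [-3.3, 1.2, 7.6]
width: 0.0005
finger_force: 3.6
```

Call:
send_rows --targets '[[[0,0,0.05],0],[[0,0,0.1],0],[[0,0,0.1],0]]'

```text
t: 2.98
tool_pos: [0.5766, -0.1078, 0.0781]
eef_rot: [[1.0, -0.0, 0.0], [-0.0, -1.0, -0.001], [0.0, 0.001, -1.0]]
ft_force: [-5.6, 1.7, 11.6]
width: 0.0004
finger_force: 6.2
```

Call:
send_rows --targets '[[[0,0,-0.7],0],[[-2,-4.8,-1],0],[[-4,-9.6,-1],0],[[-4.95,-11.95,-1],0],[[-4.95,-11.95,-0.4],0],[[-4.95,-11.95,-0.2],0],[[-4.95,-11.95,0],0],[[-4.95,-11.95,0.05],0],[[-4.95,-11.95,0.05],0]]'

```text
t: 4.1
tool_pos: [0.5266, 0.0119, 0.0777]
eef_rot: [[1.0, -0.002, -0.003], [-0.002, -1.0, 0.002], [-0.003, -0.002, -1.0]]
ft_force: [-11.1, 4.6, 19.9]
width: 0.0004
finger_force: 10.3
```

Call:
send_rows --targets '[[[0,0,-0.7],0],[[5,0.6,-1],0],[[10,1.3,-1],0],[[11,1.45,-1],0],[[11,1.45,-0.4],0],[[11,1.45,-0.2],0],[[11,1.45,-0.1],0],[[11,1.45,-0.05],0],[[11,1.45,-0.05],0]]'

```text
t: 5.22
tool_pos: [0.6368, -0.0031, 0.0782]
eef_rot: [[1.0, -0.001, 0.002], [-0.001, -1.0, -0.001], [0.002, 0.001, -1.0]]
ft_force: [-1.5, -1.6, 10.1]
width: 0.0009
finger_force: 4.6
```

Call:
send_rows --targets '[[[0,0,-0.7],0],[[-5,2.6,-1],0],[[-10,5.2,-1],0],[[-12.4,6.46,-1],0],[[-12.4,6.46,-0.4],0],[[-12.4,6.46,-0.2],0],[[-12.4,6.46,-0.05],0],[[-12.4,6.46,0],0],[[-12.4,6.46,0],0]]'

```text
t: 6.35
tool_pos: [0.5118, -0.0667, 0.0771]
eef_rot: [[1.0, 0.001, -0.006], [0.001, -1.0, -0.0], [-0.006, 0.0, -1.0]]
ft_force: [-12.6, -1.0, 16.1]
width: 0.0003
finger_force: 8.5
```

Call:
send_rows --targets '[[[0,0,-0.7],0],[[5,0.2,-1],0],[[10,0.4,-1],0],[[12.4,0.54,-1],0],[[12.4,0.54,-0.4],0],[[12.4,0.54,-0.2],0],[[12.4,0.54,-0.1],0],[[12.4,0.54,-0.05],0],[[12.4,0.54,-0.05],0]]'

```text
t: 7.48
tool_pos: [0.6375, -0.072, 0.0783]
eef_rot: [[1.0, -0.001, 0.003], [-0.001, -1.0, 0.0], [0.003, -0.0, -1.0]]
ft_force: [1.2, 1.9, 5.8]
width: 0.0005
finger_force: 3.1
```

Call:
send_rows --targets '[[[0,0,0.08],0],[[0,0,0.15],0],[[0,0,0.15],0]]'

```text
t: 7.85
tool_pos: [0.6377, -0.072, 0.0781]
eef_rot: [[1.0, -0.001, 0.003], [-0.001, -1.0, 0.0], [0.003, -0.0, -1.0]]
ft_force: [-0.5, 2.3, 13.3]
width: 0.0008
finger_force: 6.4
```

Call:
send_rows --targets '[[[0,0,-0.7],0],[[-5,-1.1,-1],0],[[-10,-2.2,-1],0],[[-13,-2.9,-1],0],[[-13,-2.9,-0.4],0],[[-13,-2.9,-0.25],0],[[-13.1,-2.9,-0.15],0],[[-13.2,-2.9,-0.05],0],[[-13.25,-2.9,0.05],0],[[-13.25,-2.9,0.05],0]]'

```text
t: 9.1
tool_pos: [0.5047, -0.0435, 0.0756]
eef_rot: [[1.0, -0.001, -0.002], [-0.001, -1.0, 0.001], [-0.002, -0.001, -1.0]]
ft_force: [-7.8, 2.0, 13.5]
width: 0.0007
finger_force: 6.7
```

Call:
send_rows --targets '[[[0,0,-0.7],0],[[0.7,-2.3,-1],0],[[1.5,-4.6,-1],0],[[1.5,-4.6,-0.5],0],[[1.45,-4.6,-0.3],0],[[1.4,-4.6,-0.15],0],[[1.3,-4.6,-0.05],0],[[1.25,-4.6,0],0],[[1.25,-4.6,0],0]]'

```text
t: 10.22
tool_pos: [0.5175, 0.0023, 0.0762]
eef_rot: [[1.0, -0.002, 0.001], [-0.002, -1.0, 0.001], [0.001, -0.001, -1.0]]
ft_force: [-4.4, 4.6, 12.5]
width: 0.0006
finger_force: 6.4
```

Call:
send_rows --targets '[[[0,0,-0.7],0],[[0.5,4.4,-1],0],[[1,8.97,-1],0],[[1,8.97,-0.5],0],[[0.95,8.97,-0.3],0],[[0.9,8.97,-0.15],0],[[0.8,8.97,-0.05],0],[[0.75,8.97,0],0],[[0.75,8.97,0],0]]'

```text
t: 11.35
tool_pos: [0.5247, -0.0882, 0.0765]
eef_rot: [[1.0, 0.001, 0.0], [0.001, -1.0, -0.004], [0.0, 0.004, -1.0]]
ft_force: [-4.9, -5.3, 11.2]
width: 0.0004
finger_force: 6.3
```

Call:
send_rows --targets '[[[0,0,-4],0],[[0,-2,-9],0],[[-0.5,-7,-10],-8],[[-1,-13,-10],-16],[[-1.5,-19,-10],-25],[[-2.2,-25,-10],-34],[[-3,-31,-10],-42],[[-4,-37,-9],-45.6],[[-5,-42,-6],-45.6],[[-5.1,-44.55,-3],-45.6],[[-5.1,-44.55,1],-45.6],[[-5.1,-44.55,4],-45.6],[[-5.1,-44.55,4],-45.6]]' --jaw 6

```text
t: 12.98
tool_pos: [0.4701, 0.3578, 0.0315]
eef_rot: [[0.699, 0.715, -0.007], [0.715, -0.699, -0.003], [-0.007, -0.003, -1.0]]
ft_force: [0.4, -0.5, -0.1]
width: 0.0598
finger_force: 0.0
```

```bash
python3 - <<'E'
from h import *
t=snap('top','top1');s=snap('side','side1')
u,v=proj('side',(.474,.3575,.02)).astype(int);a=s[v-36:v+36,u-48:u+48]
cv2.imwrite('pics/c3.png',np.hstack([cv2.resize(t[170:274,280:400],(400,346),interpolation=2),cv2.resize(a,(400,346),interpolation=2)]))
print(telemetry.get_obs()['joint_positions'],u,v)
E
```

```text
[2.55186715e+01 2.32280755e+01 9.59989665e+01 9.19473285e-03
 6.07536589e+01 6.99115659e+01] 265 189
```

View pics/c3.png

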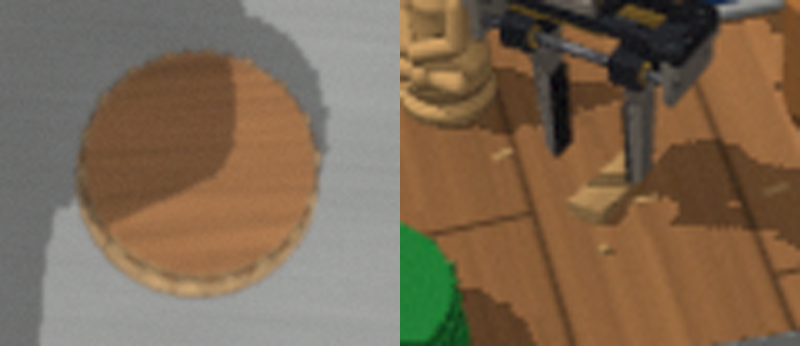

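Picture: the plinth top has not moved (crop centre still about (200,162)), and the fingers straddle the wedge near its heel. Descend and grip.

Call:
send_rows --targets '[[[0.1,0.25,1.2],0],[[0.1,0.25,2.2],0],[[0.1,0.25,2.7],0],[[0.1,0.25,2.9],0],[[0.1,0.25,2.9],0],[[0.1,0.25,2.9],0]]'

```text
t: 13.82
tool_pos: [0.4764, 0.3574, 0.0059]
eef_rot: [[0.7, 0.714, 0.001], [0.714, -0.7, 0.0], [0.001, 0.0, -1.0]]
ft_force: [0.1, 0.8, 0.5]
width: 0.0601
finger_force: 0.0
```

Call:
send_rows --targets '[[[0,0,0],0],[[0,0,0],0],[[0,0,0],0],[[0,0,0],0],[[0,0,0],0]]' --jaw 2

```text
t: 14.45
tool_pos: [0.4762, 0.3574, 0.0057]
eef_rot: [[0.7, 0.714, 0.0], [0.714, -0.7, 0.0], [0.0, -0.0, -1.0]]
ft_force: [-0.3, -0.2, 1.0]
width: 0.0291
finger_force: 30.0
```

Call:
send_rows --targets '[[[0,0,0],0],[[0,0,0.2],0],[[0,0,0.4],0],[[0,0,0.4],0]]' --jaw 5

```text
t: 14.95
tool_pos: [0.476, 0.3572, 0.0013]
eef_rot: [[0.7, 0.714, -0.001], [0.714, -0.7, -0.0], [-0.001, -0.0, -1.0]]
ft_force: [-0.5, 0.1, -0.5]
width: 0.0501
finger_force: 0.0
```

Call:
send_rows --targets '[[[0,0,0],0],[[0,0,0],0],[[0,0,0],0],[[0,0,0],0],[[0,0,0],0]]' --jaw 2

```text
t: 15.58
tool_pos: [0.4763, 0.3574, 0.0017]
eef_rot: [[0.7, 0.714, 0.0], [0.714, -0.7, 0.0], [0.0, 0.0, -1.0]]
ft_force: [0.1, 0.3, 0.8]
width: 0.0294
finger_force: 30.2
```

Call:
send_rows --targets '[[[0,0,-3],0],[[-2,1.5,-6.5],0],[[-6,4.4,-7],8],[[-11,8,-7],16],[[-16,11.7,-7],25],[[-21,15.4,-7],34],[[-26,19,-7],42],[[-30,21.9,-7],45.6],[[-32.17,23.52,-6],45.6],[[-32.17,23.52,-4],45.6],[[-32.17,23.52,-2.8],45.6],[[-32.17,23.52,-2.5],45.6],[[-32.17,23.52,-2.5],45.6]]'

```text
t: 17.2
tool_pos: [0.419, -0.0367, 0.0268]
eef_rot: [[1.0, 0.0, 0.0], [0.0, -1.0, -0.0], [0.0, 0.0, -1.0]]
ft_force: [0.1, 0.5, -0.1]
width: 0.0292
finger_force: 30.2
```

```bash
python3 - <<'E'
from h import *
t=snap('top','top2');s=snap('side','side2')
print(proj('top',(.4715,-.037,.0225)),proj('side',(.4715,-.037,.0225)))
u,v=proj('side',(.48,-.037,.04)).astype(int);a=s[v-48:v+48,u-64:u+64]
u0,v0=proj('top',(.48,-.037,.04)).astype(int);b=t[v0-48:v0+48,u0-64:u0+64]
print(u-64,v-48,u0-64,v0-48)
cv2.imwrite('pics/c4.png',np.hstack([cv2.resize(b,(400,300),interpolation=2),cv2.resize(a,(400,300),interpolation=2)]))
E
```

```text
[340.47143354 266.23469762] [296.69852943 272.35255722]
235 219 276 213
```

View pics/c4.png

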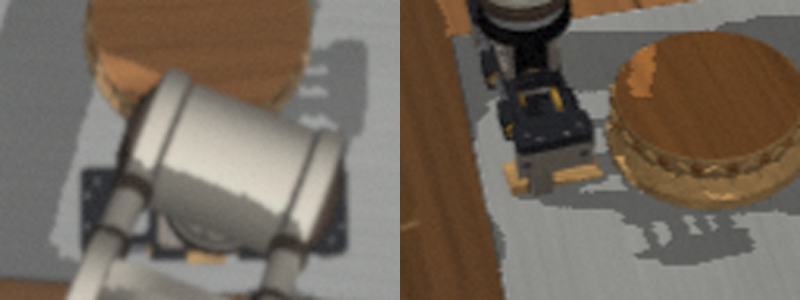

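Side view: the wedge is held level, just above the plate. Its thin end, at about (299,275), points at the plinth, close to the predicted (297,272). Lower it on to the plate.

Call:
send_rows --targets '[[[0,0,0.25],0],[[0,0,0.45],0],[[0,0,0.5],0],[[0,0,0.5],0]]'

```text
t: 17.8
tool_pos: [0.4188, -0.037, 0.0216]
eef_rot: [[1.0, -0.001, -0.0], [-0.001, -1.0, 0.0], [-0.0, -0.0, -1.0]]
ft_force: [-0.6, 0.8, 1.6]
width: 0.0295
finger_force: 30.3
```

Call:
send_rows --targets '[[[0.8,0,0],0],[[1.6,0,0],0],[[2.4,0,0],0],[[2.9,0,0],0],[[3.2,0,0],0],[[3.2,0,0],0]]'

```text
t: 18.55
tool_pos: [0.4513, -0.0371, 0.0216]
eef_rot: [[1.0, -0.001, 0.001], [-0.001, -1.0, -0.0], [0.001, 0.0, -1.0]]
ft_force: [1.4, -0.3, 0.6]
width: 0.0294
finger_force: 30.2
```

Call:
send_rows --targets '[[[0.2,0,0],0],[[0.4,0,0],0],[[0.4,0,0],0]]'

```text
t: 18.92
tool_pos: [0.4552, -0.0371, 0.0217]
eef_rot: [[1.0, -0.001, 0.001], [-0.001, -1.0, -0.0], [0.001, 0.0, -1.0]]
ft_force: [-0.3, 0.2, 2.3]
width: 0.029
finger_force: 30.3
```

Call:
send_rows --targets '[[[0.1,0,0],0],[[0.2,0,0],0],[[0.2,0,0],0]]'

```text
t: 19.3
tool_pos: [0.4563, -0.037, 0.0216]
eef_rot: [[1.0, -0.001, -0.002], [-0.001, -1.0, 0.0], [-0.002, -0.0, -1.0]]
ft_force: [-4.8, 0.2, 5.8]
width: 0.0293
finger_force: 30.4
```

Contact about where the snug depth was predicted (tip about 68 mm from the centre). A little more, then let go.

Call:
send_rows --targets '[[[0.1,0,0],0],[[0.15,0,0],0],[[0.15,0,0],0]]'

```text
t: 19.68
tool_pos: [0.4567, -0.037, 0.0216]
eef_rot: [[1.0, -0.0, -0.004], [-0.0, -1.0, 0.0], [-0.004, -0.0, -1.0]]
ft_force: [-7.4, -1.2, 10.7]
width: 0.0297
finger_force: 30.5
```

Call:
send_rows --targets '[[[0,0,0],0],[[0,0,0],0],[[0,0,0],0],[[0,0,0],0],[[0,0,-1],0],[[0,0,-3],0],[[0,0,-6],0],[[0,0,-9],0],[[-4,10,-10],0],[[-8,20,-12],0],[[-8,20,-12],0]]' --jaw 5

```text
t: 21.05
tool_pos: [0.3887, -0.2111, 0.1382]
eef_rot: [[1.0, 0.0, 0.001], [0.0, -1.0, -0.001], [0.001, 0.001, -1.0]]
ft_force: [0.9, -0.8, 0.5]
width: 0.0499
finger_force: 0.0
```

```bash
python3 - <<'E'
from h import *
t=snap('top','top3');s=snap('side','side3')
a=s[219:315,245:373];b=t[203:299,276:404]
cv2.imwrite('pics/c5.png',np.hstack([cv2.resize(b,(400,300),interpolation=2),cv2.resize(a,(400,300),interpolation=2)]))
for P in((.4287,-.037,.0315),(.4865,-.037,.02)):print(proj('top',P),proj('side',P))
E
```

```text
[340.7985732  283.19528593] [281.16926078 273.26082569]
[340.36915518 260.33675032] [302.0647671  271.86615322]
```

View pics/c5.png

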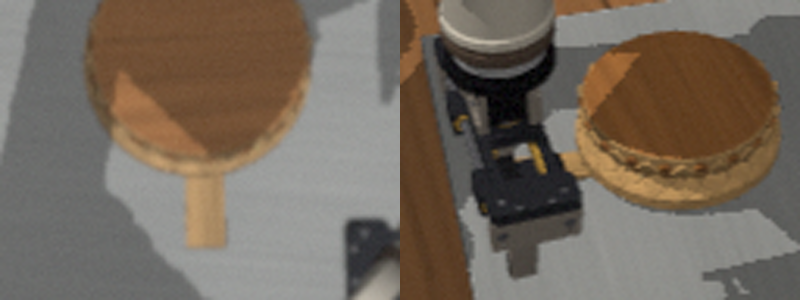

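Top view: the wedge lies radially under the plinth's near side, heel edge at about (342,282). That puts the thin end about 65 mm from the centre, and the plinth looks level. Now the proof press over the wedge.

Call:
send_rows --targets '[[[0,0,0],0],[[3,-4.3,0],0],[[6,-8.6,0],0],[[9,-13,0],0],[[12.2,-17.3,0],0],[[12.2,-17.3,2],0],[[12.2,-17.3,4],0],[[12.2,-17.3,5],0],[[12.2,-17.3,5.2],0],[[12.2,-17.3,5.2],0]]' --jaw 0

```text
t: 22.4
tool_pos: [0.5117, -0.0363, 0.0855]
eef_rot: [[1.0, -0.0, 0.001], [-0.0, -1.0, -0.0], [0.001, 0.0, -1.0]]
ft_force: [0.1, 0.2, -0.3]
width: 0.0002
finger_force: 0.0
```

Call:
send_rows --targets '[[[0,0,0.4],0],[[0,0,0.65],0],[[0,0,0.8],0],[[0,0,0.9],0],[[0,0,0.95],0],[[0,0,0.95],0]]'

```text
t: 23.15
tool_pos: [0.5116, -0.0368, 0.078]
eef_rot: [[1.0, -0.001, -0.001], [-0.001, -1.0, -0.0], [-0.001, 0.0, -1.0]]
ft_force: [-9.9, 1.6, 19.3]
width: 0.0004
finger_force: 9.5
```

Firm at z = 0.078 under 19 N. Hold briefly, then lift clear.

Call:
send_rows --targets '[[[0,0,-0.05],0],[[0,0,-0.05],0],[[0,0,-0.05],0]]'

```text
t: 23.52
tool_pos: [0.5115, -0.0367, 0.078]
eef_rot: [[1.0, -0.001, -0.0], [-0.001, -1.0, -0.0], [-0.0, 0.0, -1.0]]
ft_force: [-7.6, 2.3, 15.5]
width: 0.0005
finger_force: 7.8
```

Call:
send_rows --targets '[[[0,0,-0.4],0],[[0,0,-2],0],[[0,0,-6],0],[[-5,5,-9],0],[[-10,11,-9],0],[[-12,17,-9],0],[[-12,17,-9],0],[[-12,17,-9],0]]'

```text
t: 24.52
tool_pos: [0.3909, -0.208, 0.1668]
eef_rot: [[1.0, -0.005, 0.001], [-0.005, -1.0, -0.001], [0.001, 0.001, -1.0]]
ft_force: [-0.0, 1.2, -0.3]
width: 0.0004
finger_force: 0.0
```

```bash
python3 - <<'E'
from h import *
t=snap('top','top4');s=snap('side','side4')
a=s[219:315,245:373];b=t[203:299,276:404]
cv2.imwrite('pics/c6.png',np.hstack([cv2.resize(b,(400,300),interpolation=2),cv2.resize(a,(400,300),interpolation=2)]))
E
```

```text
(no output)
```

View pics/c6.png

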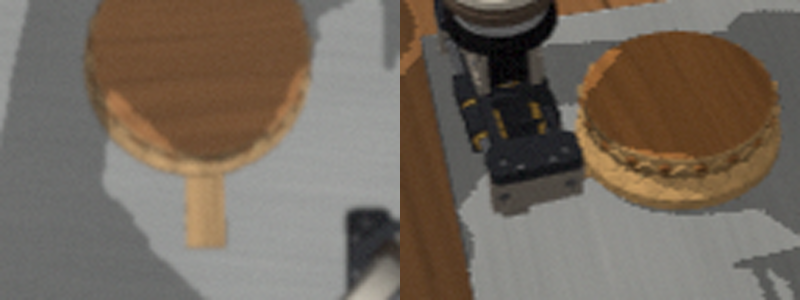

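Wedge (heel still at (342,282)) and plinth are unchanged and the arm is clear. Handing in.

```bash
python3 -c "
from cell import workorder
print(workorder.finish_job())"
```

```text
the job is handed in; nothing more can be done
None
```

The job is handed in, but it returned no verdict: the plinth tipped towards the robot (−x), the wedge is in under that pad with its thin end about 65 mm from the centre and released, and a 15–19 N press over it did not tip the plinth.

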